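# Seat the heating block against its stops

## Task

The aluminium tube block is standing loose on the raised orange pins of the dry-block heater. Press it straight down until it lies flat on the dark plate, slide it back until its far face is square and flush against the blue rail at the heater's far edge, then slide it along that rail until it also touches the blue side stop, which may be on either side. Leave it flat, flush against both stops and let go; do not tip it or lift it off, and leave the glassware and clamps where they are.

Things in the scene. Friction and masses are not known exactly. Their poses are not given: they have to be found in the camera images.
- heater: White dry-block heater fixed to the bench, 250 (x) by 270 (y) mm; its dark flat plate is 54 mm above the bench. Origin under its centre at bench height; z up; x points from its control panel (robot's side) to the blue back rail, y to the left of that.
- rail_face (a point): Middle of the front face of the blue back rail, at plate height; 75 mm along x from the heater's middle, axes as the heater's. The block must lie against this face (a plane across x). The rail is 160 mm long in y, 12 mm thick and 20 mm high above the plate; fixed.
- block_center (a point): Centre (half-way up) of the loose aluminium block, 100 (its x) by 90 (its y) by 35 mm high, 0.6 to 0.9 kg, too wide to grasp. Flat solid top with eight black well marks and an orange dot at its middle, where to press. Starts level on the pins, 10 mm above the plate, turned up to 0.3 rad from the heater's axes; its x must end along the heater's x. Slides on the plate with some 3 to 7 N.
- side_stop: Blue side stop fixed on the plate, 40 (x) by 14 (y) by 22 mm high; axes as the heater's. Origin at the centre of its underside. It stands on the +y or the -y side, 85 to 99 mm from the heater's middle line; the block must touch its face towards the middle (7 mm from its origin).
- cover: Grey blanking cover, 40 by 14 mm and only 4 mm high, fixed on the plate on the side opposite to the stop. Not a stop: nothing has to touch it. Origin at the centre of its underside.
- lifter (a joint): Four orange lifting pins, 12 mm thick, linked, at x = -60 and 0, y = -26 and +26 mm of the heater. 0: raised, tips 10 mm above the plate; 0.010 m: level with the plate; 0.011: fully down. No spring: friction of about 15 N (the block's weight offsets half) holds them at any height, so 6 to 12 N on the block's middle lowers them and they stay.
- beaker: Glass beaker, 70 mm wide, 95 mm high, on the bench left of the heater. Origin under its centre. Leave alone.
- beaker_small: Small glass beaker, 54 mm wide, 70 mm high, on the bench right of the heater. Origin under its centre. Leave alone.
- clamp_a_mid (a point): Centre of a wooden test-tube clamp lying on the bench, 160 by 28 by 12 mm, along its x. Leave alone.
- clamp_b_mid (a point): A second such clamp. Leave alone.
- wash_bottle: White plastic wash bottle with red cap, 64 mm wide, 170 mm high. Origin under its centre. Leave alone.
- brush_beaker: Glass beaker with three bristle brushes, 76 mm wide, 210 mm high in all. Origin under its centre. Leave alone.
There are look-alikes about, which are no part of the job. There is more than one size of the part that bears block_center; the job needs the smallest.

How it is judged:
On the way, in this order (a step that is already met when the one before it is completed fails the run):
1. the block is pressed down flat on the plate, before it reaches the rail (z of block_center in the frame of heater between 0.068 and 0.0735 m and angle between block_center's own z axis and vertical below 0.03 rad and x of block_center in the frame of heater below 0.015 m), for 0.2 s.
2. the block, still flat, is square and flush against the back rail (z of block_center in the frame of heater between 0.068 and 0.0735 m and angle between block_center's own z axis and vertical below 0.03 rad and x of block_center in the frame of heater between 0.0225 and 0.0275 m and angle between the x axis of block_center and the x axis of heater, either way round below 0.03 rad), for 0.2 s.
At the end, for the whole second after the job is handed in: The block lies flat on the plate (within 2 mm), square (0.03 rad) and against the back rail (within 2.5 mm), touching the side stop (within 2.5 mm), at rest (all of step 2 and ((y of block_center in the frame of side_stop between 0.0495 and 0.0545 m and y of block_center in the frame of heater between -0.06 and 0 m) or (y of block_center in the frame of side_stop between -0.0545 and -0.0495 m and y of block_center in the frame of heater between 0 and 0.06 m)) and linear speed of block below 0.01 m/s).
It fails at once if the block is tipped more than 0.25 rad (angle between block_center's own z axis and vertical above 0.25 rad).
It fails at once if the block is lifted more than 15 mm off its pins, or falls off the plate (z of block_center in the frame of heater above 0.0965 m or z of block_center in the frame of heater below 0.06 m).
It fails at once if a beaker, bottle or clamp standing by is moved more than 30 mm (distance of any of clamp_a_mid, clamp_b_mid, beaker, beaker_small, wash_bottle, brush_beaker from where it was at the start of the episode above 0.03 m).
It also fails if it takes over 72 s, if anything falls off the work surface, if the arm or the gripper's body presses on something with over 40 N, if the wrist force passes 120 N, or if a joint passes its speed limit or range.

## Robot

A 7-joint arm with a two-finger parallel gripper is mounted at the origin on the work surface. World frame = base frame: x ahead of the robot, y to its left, z up, the work surface at z = 0. Lengths are in m, angles in rad, forces in N, time in s.
With the tool pointing down it reaches from about 0.35 to 0.9 m from the base axis. Payload 19.9 kg.
Tool frame: the origin (TCP) lies midway between the tips of the shut fingers; the grasp point (between the pads) lies 19 mm behind it; z points along the fingers, y is the direction in which the jaws open and shut (so a half turn about z gives the same grasp; the last joint's range is limited). The gripper opens to 94 mm and grips with 3 to 60 N. Pads are 16 mm wide; open, the fingers measure 119 mm over their backs; the gripper's body (75 mm by 177 mm) begins 78 mm behind the grasp point.
Start: joints at [-1.361, 0.417, -0.01, 1.614, 0.005, 1.111, -0.053], TCP at [0.156, 0.605, 0.205] pointing down, gripper open.
Joint ranges: [-2.81, 2.81], [-0.39, 2.02], [-1.27, 1.25], [0.06, 2.57], [-1.19, 4.33], [0.19, 2], [-2.82, 2.82]. Speed limits (rad/s): [1.89, 1.89, 2.39, 2.39, 3.01, 3.01, 3.01].

## Interface

Orientations are given as a unit quaternion [x, y, z, w].
In Python, from workcell import manip gives the robot as it stands. Calls block until the motion is done:
- manip.move_to(position, orientation): joint-space move of the TCP to a pose.
- manip.move_l(position, rotation=None, rate=0.15, contact_N=None): straight line of the TCP; rotation=None keeps the orientation; rate is the mean speed in m/s. With contact_N (N) it stops when the force on the tool has changed by that much, and returns True; else False.
- manip.set_joints(angles): joint-space move.
- manip.gripper_to(opening, effort=None): finger opening in m; effort is the grip in N (None keeps the last); returns when the fingers have stopped.
- manip.hold(seconds).
- manip.ik(position, orientation): joint angles nearest the present ones, or None.
- manip.get_state(): the state.
- manip.capture(name): name is "scene" or "top"; returns a dict with "pixels" (384x512x3 uint8, red, green, blue), "fx", "fy", "cx", "cy" (pixels), "camera_from_world" (4x4, takes a point from world to camera coordinates). Camera axes: x right, y down, z forward; pixel columns grow to the right and rows downward; lengths in m; the calibration is good to about 2 mm. A picture is of the moment at which its call begins. There is no depth.
A pose or a line that the arm cannot do raises manip.PlanningError and nothing moves.
- manip.finish_job(): hands the job in, once; it reports no verdict.
Trained networks look in the newest picture that a camera, given by its name, has taken for a name from the list of things; names that differ only in an ending like _2 or _b are one class to them, and where a whole thing is asked for, a point or a joint stands for the part that bears it (a point fixed in the world has none). Each returns a list of dicts, best first, with "conf" (0 to 1); they miss things now and then, are a little off and sometimes report something else, mostly with a low value. They report only what shows in the picture. A call takes as long as a camera call. They do not tell look-alikes from the thing itself.
- manip.spot_in(thing, camera): "centre" ([row, column] in pixels, amid what is visible of it).
- manip.outline_of(thing, camera): "pixels" (384x512 bool, what is visible of it) and "centre" ([row, column] in pixels, amid what is visible of it).
- manip.landmark_of(thing, camera): "centre" ([row, column] in pixels: a listed point, or the origin of a listed thing).
The state is a dict: "t": time; "q": joint angles; "qvel": joint speeds; "joint_torque": joint torques, N m; "position": TCP position; "tool_rot": TCP orientation; "ft_force": force on the tool from outside, world axes, zero at the start; "ft_torque": the same for the moment, N m; "gripper_width": finger opening in m.
Only numpy, scipy, OpenCV 4.12 (cv2) and the standard library are available. Lean on these libraries where they do the work, as an engineer would, in place of code of your own. Each camera call takes 0.05 s, during which the arm holds its last target. There are 200 camera calls.

## Working session

There is one attempt and no reset: what is moved stays moved. The work goes in short steps, each a Python script; the robot and the scene stay as the last script left them, time stands still between calls to the robot, and variables do not carry over. Pictures are saved under pics/ and viewed, about 8 in all and at most 12, crops included, and the job is handed in when it is done.

```bash
mkdir -p pics
cat > h.py <<'E'
import numpy as np, cv2
from workcell import manip
def ray(im,rc):
    T=np.array(im["camera_from_world"]);R=T[:3,:3];t=T[:3,3]
    d=R.T@np.array([(rc[1]-im["cx"])/im["fx"],(rc[0]-im["cy"])/im["fy"],1]);return -R.T@t,d
def at_z(im,rc,z):
    o,d=ray(im,rc);return o+d*(z-o[2])/d[2]
def proj(im,p):
    T=np.array(im["camera_from_world"]);c=T[:3,:3]@np.array(p)+T[:3,3]
    return np.array([im["cy"]+im["fy"]*c[1]/c[2],im["cx"]+im["fx"]*c[0]/c[2]])
def save(im,name,crop=None,k=1):
    p=im["pixels"]
    if crop: p=p[crop[0]:crop[1],crop[2]:crop[3]]
    cv2.imwrite("pics/"+name,cv2.resize(p[:,:,::-1],None,fx=k,fy=k,interpolation=cv2.INTER_CUBIC))
E
python3 - <<'E'
from h import *
a=manip.capture("scene");b=manip.capture("top")
save(a,"scene0.png",k=1.5);save(b,"top0.png",k=1.5)
for n,z in [("heater",0),("rail_face",.054),("block_center",.0815),("side_stop",.054),("cover",.054),("beaker",0),("beaker_small",0),("wash_bottle",0),("brush_beaker",0),("clamp_a_mid",.006)]:
  for c,im in(("top",b),("scene",a)):
    for d in manip.landmark_of(n,c)[:4]: print(n,c,round(d["conf"],2),np.round(d["centre"],1),np.round(at_z(im,d["centre"],z),3))
print(manip.get_state())
E
```

```text
heater top 0.63 [170.5 254. ] [ 0.635 -0.036  0.   ]
heater scene 0.6 [205.6 224.9] [ 0.63  -0.059  0.   ]
rail_face top 0.84 [141.8 264. ] [ 0.711 -0.077  0.054]
rail_face scene 0.7 [201.6 199.9] [ 0.701 -0.088  0.054]
block_center top 0.9 [263.  269.4] [ 0.333 -0.046  0.081]
block_center top 0.72 [170.9 255.1] [ 0.612 -0.037  0.081]
block_center top 0.58 [259.8 340.5] [ 0.318 -0.252  0.081]
block_center scene 0.91 [192.2 228.9] [ 0.617 -0.048  0.081]
block_center scene 0.83 [161.4 298.8] [ 0.364 -0.015  0.081]
block_center scene 0.39 [200.6 199.2] [ 0.708 -0.076  0.081]
side_stop top 0.37 [168.4 290.3] [ 0.614 -0.148  0.054]
side_stop scene 0.61 [178.7 210.8] [ 0.626 -0.142  0.054]
side_stop scene 0.44 [203.7 200.8] [ 0.703 -0.08   0.054]
cover top 0.47 [153.5 233.9] [0.683 0.022 0.054]
cover top 0.27 [217.9  91.1] [0.53  0.477 0.054]
cover scene 0.43 [227.6 226.5] [0.685 0.038 0.054]
beaker top 0.71 [173.9 189.5] [0.648 0.175 0.   ]
beaker scene 0.78 [264.  263.2] [0.651 0.179 0.   ]
beaker_small top 0.67 [178.2 327.5] [ 0.582 -0.271  0.   ]
beaker_small scene 0.83 [156.6 205.4] [
[... 500 characters left out ...]
([-1.36052509,  0.41738351, -0.01031716,  1.61361756,  0.004646  ,
        1.11068304, -0.05302021]), 'qvel': array([-1.12587566e-04,  1.59035748e-03,  1.13595946e-03, -5.93471700e-04,
       -6.96539057e-04, -1.30486254e-03,  7.33315648e-05]), 'joint_torque': array([-4.49783265e-04, -8.51017714e+01,  6.37724474e-01, -4.26293421e+01,
       -4.88995691e-02,  1.35506073e-02, -7.80014091e-06]), 'position': array([0.15566628, 0.60527862, 0.2054279 ]), 'tool_rot': array([ 1.25565967e-01,  9.92085272e-01, -3.28989414e-05, -1.21885334e-05]), 'ft_force': array([-0.11022231, -0.21234042, -0.35112977]), 'ft_torque': array([ 0.05627187, -0.04563835,  0.0356046 ]), 'gripper_width': 0.09420496926151246}
```

View pics/top0.png

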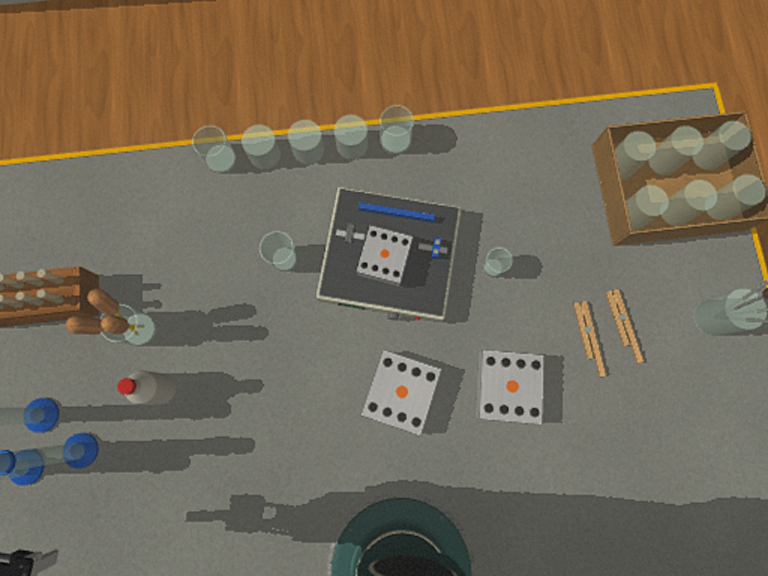

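View pics/scene0.png

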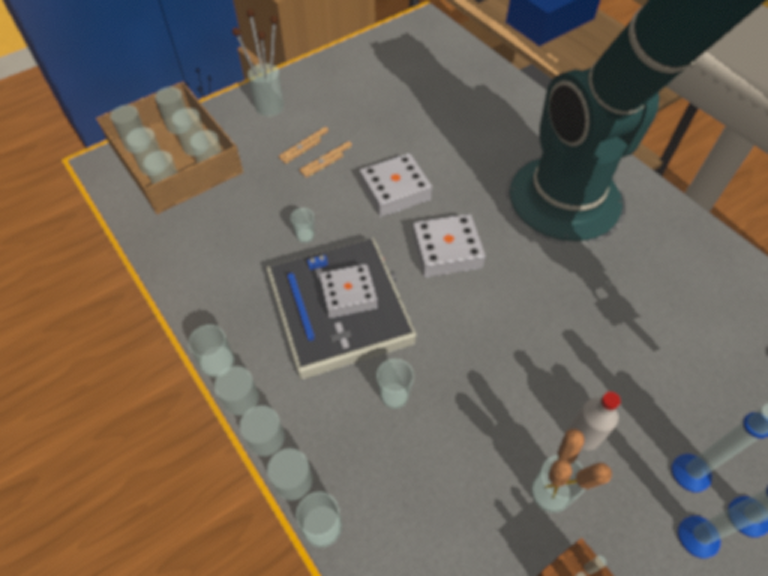

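The small block stands on the heater: top image (171,255), the only one of the three on a heater. The blocks at (263,269) and (260,340) lie on the bench and are larger. I'll confirm that in a crop and measure poses.

Run:
```python
from h import *
vis=[]
for c,crop in (("top",(120,220,205,315)),("scene",(150,260,170,280))):
  im=manip.capture(c)
  save(im,f"crop_{c}.png",crop,5)
  hsv=cv2.cvtColor(im["pixels"],cv2.COLOR_RGB2HSV)
  roi=np.zeros((384,512),np.uint8);roi[crop[0]:crop[1],crop[2]:crop[3]]=1
  blue=((hsv[...,0]>105)&(hsv[...,0]<130)&(hsv[...,1]>120)&(hsv[...,2]>60)&(roi>0)).astype(np.uint8)
  n,l,s,ce=cv2.connectedComponentsWithStats(blue)
  for i in range(1,n):
    if s[i,4]<8: continue
    P=np.array([at_z(im,p,.074)[:2] for p in np.argwhere(l==i)],np.float32)
    print(c,"blue",s[i,4],ce[i][::-1].round(1),cv2.minAreaRect(P*1000))
  for n,z in(("block_center",.099),("heater",.054),("cover",.056),("side_stop",.076)):
    for d in manip.outline_of(n,c)[:4]:
      m=np.argwhere(d["pixels"])
      P=np.array([at_z(im,p,z)[:2] for p in m],np.float32)
      r=cv2.minAreaRect(P*1000); print(c,n,round(d["conf"],2),np.round(d["centre"],1),len(m),np.round(r[0],1),np.round(r[1],1),round(r[2],1))
  # orange dot
  o=((hsv[...,0]>4)&(hsv[...,0]<20)&(hsv[...,1]>150)&(hsv[...,2]>120)&(roi>0))
  m=np.argwhere(o);print(c,"orange",len(m),at_z(im,m.mean(0),.099).round(4))
```

```text
top blue 237 [140.9 263.8] ((706.1920776367188, -74.98428344726562), (159.3936767578125, 16.220521926879883), 73.3209457397461)
top blue 40 [165.4 290.1] ((618.7999267578125, -146.6555938720703), (14.151032447814941, 43.153343200683594), 73.15770721435547)
top block_center 0.74 [262.6 271.5] 1982 [339.3 -40.2] [120.7 133.7] 65.3
top block_center 0.73 [171.9 255.3] 1005 [609.1 -37.8] [ 90.2 106.8] 68.7
top block_center 0.63 [257.8 338.8] 2024 [ 324.7 -246.1] [124.5 133. ] 78.4
top cover 0.44 [166.  186.6] 545 [655.9 181.4] [92.1 74.8] 8.6
top cover 0.4 [154.1 229.4] 58 [675.6  28. ] [15.1 39.8] 74.8
top cover 0.28 [168.9 269.4] 5486 [620.5 -51. ] [268.7 262.5] 73.5
top orange 22 [ 0.6137 -0.04    0.099 ]
scene blue 59 [175.5 211.3] ((622.64208984375, -140.99415588378906), (25.05014419555664, 39.88955307006836), 71.4999008178711)
scene blue 208 [204.1 200.2] ((709.4290161132812, -70.71501159667969), (169.10562133789062, 13.953256607055664), 73.38478088378906)
scene block_center 0.95 [195.5 233.5] 940 [620.4 -28.9] [108.7 100.4] 69.0
scene block_center 0.63 [122.8 262.1] 1318 [ 367.4 -208.8] [154.  145.7] 78.3
scene block_center 0.58 [165.2 301. ] 1542 [379.5  -0.9] [147.5 140.8] 64.7
scene heater 0.94 [209.2 222. ] 4938 [632.7 -39. ] [286.1 259.9] 73.2
scene cover 0.21 [194.5 229.8] 952 [604.5 -54.9] [113.1 104.2] 68.5
scene orange 9 [ 0.6115 -0.0396  0.099 ]
```

View pics/crop_top.png

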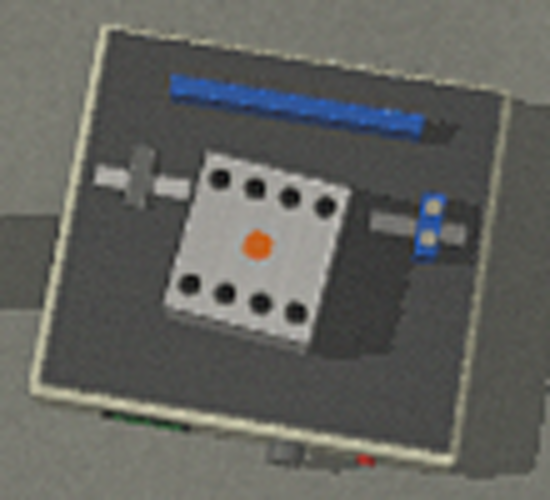

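View pics/crop_scene.png

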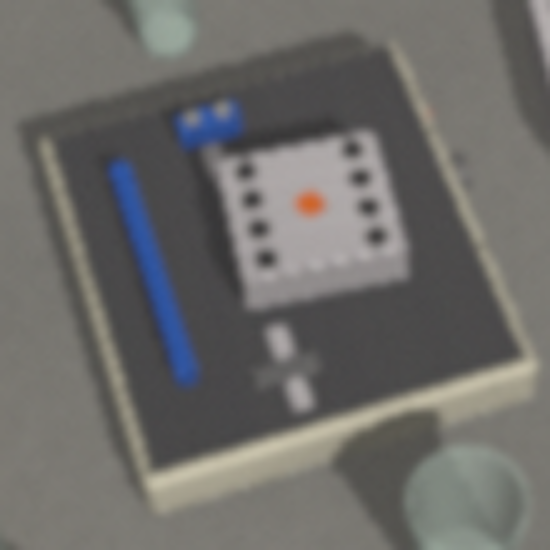

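The crop confirms the smallest block: about 100x90 mm, on the dark plate, orange dot at crop (258,245). The blue stop is on the right (-y) and the grey cover on the left. Heater yaw is about -0.29 and its centre about (0.630,-0.049). The block needs about +44 mm in x and -45 mm in y. First I raise clear of the tall items, then press.

```bash
cat >> h.py <<'E'
from scipy.spatial.transform import Rotation as Ro
H=np.array([.630,-.0492]);YAW=-.291
def W(x,y,z):
    c,s=np.cos(YAW),np.sin(YAW);return [H[0]+c*x-s*y,H[1]+s*x+c*y,z]
def L(p):
    c,s=np.cos(YAW),np.sin(YAW);d=np.array(p[:2])-H;return np.array([c*d[0]+s*d[1],-s*d[0]+c*d[1],p[2]])
def Q(a,p=None):  # tool down, tool y along heater angle a; choose the nearer of both half turns
    best=None
    for k in (0,np.pi):
        t=YAW+a+k;y=np.array([np.cos(t),np.sin(t),0]);z=np.array([0,0,-1.])
        q=Ro.from_matrix(np.c_[np.cross(y,z),y,z]).as_quat()
        if p is None: return q
        j=manip.ik(p,q)
        if j is None: continue
        d=abs(np.array(j)-manip.get_state()["q"]).max()
        if best is None or d<best[0]: best=(d,q,j)
    print("ik",best[0].round(2),np.round(best[2],2));return best[1]
def st(m=""):
    s=manip.get_state();print(m,"t",round(s["t"],2),"L",L(s["position"]).round(4),"F",np.round(s["ft_force"],1),"g",round(s["gripper_width"],3))
E
python3 - <<'E'
from h import *
s=manip.get_state()
manip.move_l([.156,.605,.40],rate=.3)
manip.gripper_to(0.0,10)
p=[.6126,-.04,.30];q=Q(np.pi/2,p);manip.move_to(p,q);st()
manip.move_l([.6126,-.04,.115],rate=.2);st("above")
r=manip.move_l([.6126,-.04,.086],rate=.02,contact_N=25);st(f"press {r}")
manip.hold(.3);st()
manip.move_l([.6126,-.04,.17],rate=.15);st("up")
E
```

```text
ik 1.41 [-0.73  0.52  1.08  1.55 -0.46  1.36 -1.46]
 t 6.62 L [-0.0194  0.0047  0.2999] F [ 0.6 -0.   0.4] g 0.001
above t 7.7 L [-0.0187  0.0038  0.1161] F [0.5 0.3 0.8] g 0.0
press True t 8.89 L [-0.0193  0.0038  0.0893] F [-3.4  1.4  9.8] g 0.0
 t 9.19 L [-0.0193  0.0038  0.0893] F [-3.   0.7 11.7] g 0.001
up t 9.88 L [-0.0198  0.004   0.1692] F [-0.2 -0.2 -0.5] g 0.001
```

Run:
```python
from h import *
im=manip.capture("scene");save(im,"s1.png",(150,260,170,280),5)
manip.gripper_to(.05,20)
p=W(-.100,.004,.17);q=Q(np.pi/2,p)
manip.move_l(p,q,rate=.15)
manip.move_l(W(-.100,.004,.068),rate=.12);st("down")
r=manip.move_l(W(-.025,.004,.068),rate=.025,contact_N=15);st(f"push {r}")
manip.hold(.4);st()
im=manip.capture("top");save(im,"t1.png",(120,220,205,315),5)
```

```text
ik 0.2 [-0.85  0.49  1.07  1.9  -0.5   1.05 -1.43]
down t 12.53 L [-0.0996  0.004   0.0686] F [-0.7 -0.8 -0.3] g 0.05
push True t 14.94 L [-0.0323  0.0039  0.0675] F [-0.5  0.6  0.3] g 0.05
 t 15.34 L [-0.0325  0.004   0.0673] F [ 0.8 -0.4 -0.1] g 0.05
```

View pics/t1.png

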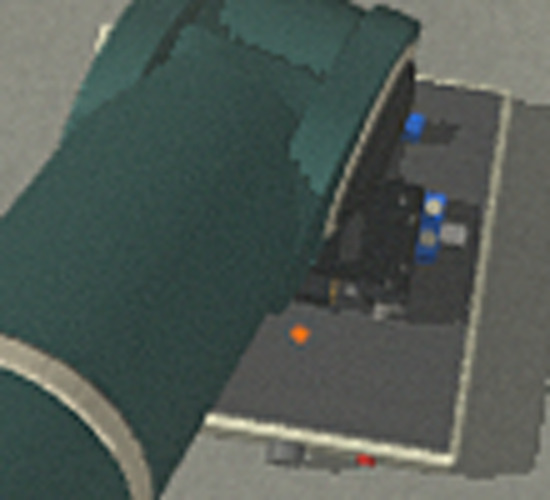

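The arm hides the block in the top view; the stop at x=-0.032 matches the expected -0.033. I'll push once more to square it, back off and check.

Run:
```python
from h import *
r=manip.move_l(W(-.025,.004,.068),rate=.01,contact_N=22);st(f"push {r}")
manip.hold(.4);st()
manip.move_l(W(-.06,.004,.068),rate=.1)
manip.move_l(W(-.06,.004,.17),rate=.15)
p=W(.02,.09,.2);q=Q(0,p);manip.move_l(p,q,rate=.12);st()
im=manip.capture("scene");save(im,"s2.png",(150,260,170,280),5)
```

```text
push True t 15.78 L [-0.0323  0.004   0.0671] F [0.3 0.9 0.5] g 0.05
 t 16.18 L [-0.0325  0.0039  0.0669] F [ 0.1 -0.4 -0.5] g 0.05
ik 1.26 [-0.48  0.57  0.58  1.5  -0.33  1.17 -0.14]
 t 19.15 L [0.0199 0.0898 0.1998] F [0.2 0.4 0.6] g 0.05
```

View pics/s2.png

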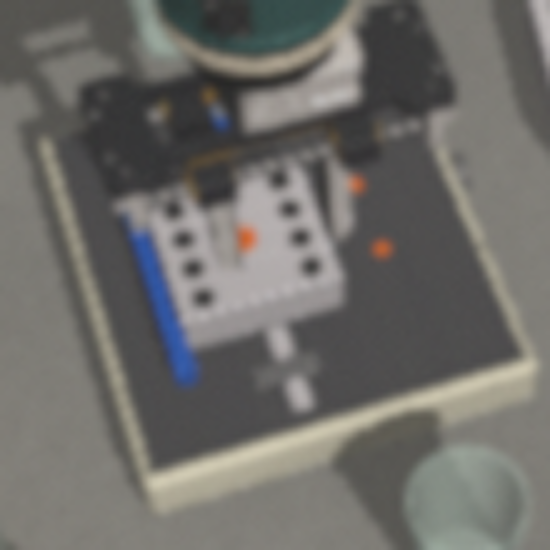

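The block now lies against the rail, square and flat, with the pins down. Next is the side push.

Run:
```python
from h import *
manip.move_l(W(.018,.085,.2),rate=.12)
manip.move_l(W(.018,.085,.070),rate=.12);st("down")
r=manip.move_l(W(.020,-.002,.070),rate=.025,contact_N=16);st(f"push {r}")
if r and L(manip.get_state()["position"])[1]<.022:
    r=manip.move_l(W(.020,-.006,.070),rate=.01,contact_N=20);st(f"push2 {r}")
    manip.hold(.3)
    s=L(manip.get_state()["position"])
    manip.move_l(W(s[0],s[1]+.03,.070),rate=.1)
    manip.move_l(W(s[0],s[1]+.03,.19),rate=.15)
    p=W(-.21,.06,.22);manip.move_l(p,rate=.2)
    st()
for c,k in(("top",(120,220,205,315)),("scene",(150,260,170,280))):
  im=manip.capture(c);save(im,f"{c}3.png",k,5)
  for d in manip.landmark_of("block_center",c)[:3]: print(c,round(d["conf"],2),L(at_z(im,d["centre"],.0715)).round(4))
```

```text
down t 20.68 L [0.0185 0.0851 0.0708] F [0.2 0.1 0.5] g 0.05
push True t 23.38 L [0.0186 0.0099 0.0697] F [0.6 1.9 0.5] g 0.05
push2 True t 24.07 L [0.0183 0.0099 0.0693] F [0.4 1.6 1. ] g 0.05
 t 27.08 L [-0.2095  0.0598  0.2199] F [-0.  -0.3  0.2] g 0.05
top 0.86 [-0.2903 -0.0848  0.0715]
top 0.84 [-0.2377 -0.2805  0.0715]
scene 0.97 [ 0.0336 -0.0412  0.0715]
scene 0.81 [-0.2652 -0.0411  0.0715]
scene 0.71 [-0.215  -0.2557  0.0715]
```

View pics/scene3.png

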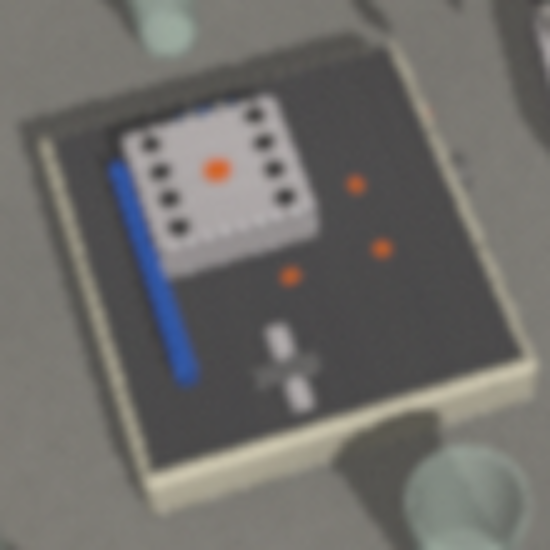

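View pics/top3.png

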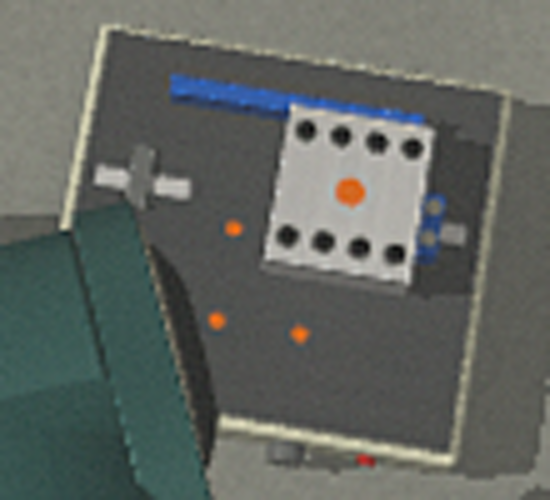

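Block is against the stop (top crop (425,235)) and the rail. To be sure of flush and square within 2.5 mm, I'll re-seat both ways and compare the contact positions.

Run:
```python
from h import *
p=W(-.10,-.041,.19);q=Q(np.pi/2,p);manip.move_l(p,q,rate=.15)
manip.move_l(W(-.06,-.041,.16),rate=.15);manip.move_l(W(-.06,-.041,.068),rate=.12)
r=manip.move_l(W(-.025,-.041,.068),rate=.02,contact_N=18);st(f"x {r}")
r=manip.move_l(W(-.025,-.041,.068),rate=.01,contact_N=20);st(f"x2 {r}");manip.hold(.2)
manip.move_l(W(-.06,-.041,.068),rate=.1);manip.move_l(W(-.06,-.041,.17),rate=.15)
p=W(.025,.05,.17);q=Q(0,p);manip.move_l(p,q,rate=.13)
manip.move_l(W(.025,.04,.070),rate=.12)
r=manip.move_l(W(.025,-.002,.070),rate=.02,contact_N=14);st(f"y {r}");manip.hold(.2)
s=L(manip.get_state()["position"])
manip.move_l(W(s[0],s[1]+.03,.070),rate=.1);manip.move_l(W(s[0],s[1]+.03,.19),rate=.15)
manip.move_l(W(-.21,.06,.22),rate=.2);st()
im=manip.capture("top");save(im,"top4.png",(135,190,245,305),10)
hsv=cv2.cvtColor(im["pixels"],cv2.COLOR_RGB2HSV)
o=((hsv[...,0]>4)&(hsv[...,0]<20)&(hsv[...,1]>150)&(hsv[...,2]>120));n,l,s,ce=cv2.connectedComponentsWithStats(o.astype(np.uint8))
for i in range(1,n):
  if 150<ce[i][1]<170 and 265<ce[i][0]<285: print("dot",L(at_z(im,ce[i][::-1],.089)).round(4),s[i,4])
```

```text
ik 1.08 [-0.66  0.35  0.88  1.9  -0.32  1.03 -1.51]
x True t 31.71 L [-0.0321 -0.0411  0.0675] F [ 0.4  0.6 -0.3] g 0.05
x2 True t 32.07 L [-0.0322 -0.0411  0.0671] F [-0.2 -0.1 -0.1] g 0.05
ik 1.29 [-0.33  0.56  0.43  1.54 -0.25  1.1  -0.13]
y True t 37.68 L [0.0247 0.0099 0.0697] F [1.2 2.  2.5] g 0.05
 t 40.62 L [-0.2094  0.0598  0.2198] F [-0.1  0.3 -0.5] g 0.05
dot [ 0.0278 -0.0456  0.089 ] 23
```

View pics/top4.png

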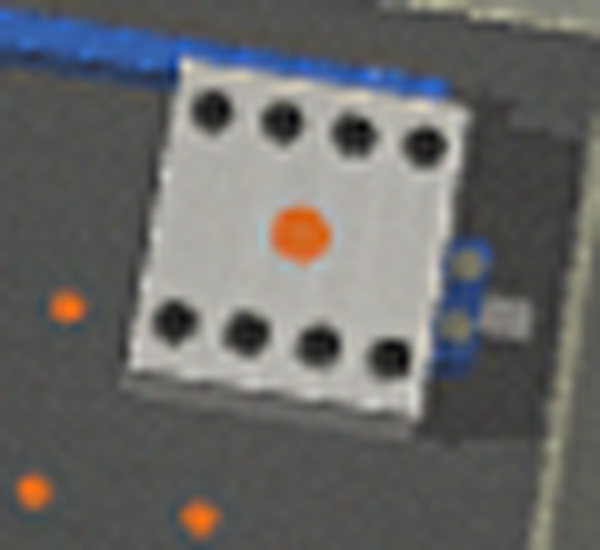

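Contact positions repeat to 0.2 mm in x and 0.1 mm in y, and the crop shows the block square against both blue stops. Handing in.

```bash
python3 -c "
from h import *
manip.hold(.3);print(manip.finish_job());st()"
```

```text
the job is handed in; nothing more can be done
None
the job is handed in; nothing more can be done
```

I pressed the smallest block down onto the plate, slid it back against the rail, then along it to the blue stop on the -y side. I then re-seated it both ways, let go and handed in at about 41 s. `finish_job` gives no verdict, so the result rests on my own checks.

- **Pressed flat:** the tip stopped at z = 0.0893 m, against 0.089 m expected for the block flat on the plate.
- **Against the rail:** the pushes stopped with the TCP at x = -0.0323 m and, on re-seating, -0.0321 m. I predicted -0.033 m.
- **Against the side stop:** both pushes stopped at y = 0.0099 m.
- **Last top picture:** the block is square and touching the rail and the side stop. The arm never went near the glassware or clamps, but I did not re-measure them.
- **Disagreements:** my camera estimates of the block centre, in heater coordinates, were a few millimetres off. I expected (0.025, -0.041). The orange dot gave (0.028, -0.046). The trained network gave (0.034, -0.041) from the scene camera, taken before the re-seating, and missed the block from the top camera. I trusted the repeated contact positions over these.

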